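# Park the kitchen timer in the blue corner of its dock

## Task

Push the kitchen timer across the worktop, without lifting or tipping it, until its far side lies flat against the dock's rail between the two pockets. Then slide it along the rail into the corner pocket marked by the blue clip, fully home against both the rail and the end stop. Keep the timer facing the way it does and leave the cups, the shaker and the loose lid where they are.

Things in the scene. Friction and masses are not known exactly. Their poses are not given: they have to be found in the camera images.
- timer: white kitchen timer lying on its back on the bare worktop in front of the rail, loose, about 70 g: 66 mm along its x, 60 mm along its y, case 17 mm high (key on top to 20 mm). Origin at the centre of its underside, z up; its x starts within 0.3 rad of the dock's x. Slides at under 2 N. Pushed at one point it swings, and can wedge askew on the rail; two tips 22 mm apart turn it square.
- dock: fixed steel dock without a floor, walls 8 mm thick, 24 mm high. Origin on the worktop, middle of the rail's front face (plane x = 0); x away from the robot, y left along the rail, z up. Stops at y = +/-190 mm (inner faces) come forward to x = -78 mm. A lip runs back from each stop, inner face x = -70 mm, to y = +/-152 mm, then flares to x = -87 mm, y = +/-134 mm. So each pocket is 70 mm wide, open only along the rail.
- blue_pocket (a point): where the timer's origin lies when it is fully home in the pocket with the blue clip (50 mm wide, 40 mm high, on the rail behind the pocket): dock x = -33 mm, dock y = +160 or -160 mm (it may be either end), on the worktop; axes parallel to the dock's.
- yellow_pocket (a point): the same point of the other pocket, marked by a yellow clip of the same shape; not to be used.
- red_sauce_cup_mid (a point): clear portion cup of dark red sauce, 63 mm across, 32 mm high, behind the rail; loose, to be left alone. Point: its centre, half-way up.
- tan_sauce_cup_mid (a point): lidded portion cup of tan sauce, 66 mm across, 36 mm high, beyond the left end of the dock; loose, to be left alone. Point: its centre, half-way up.
- salt_shaker_mid (a point): white shaker with a grey cap, 54 mm across, 86 mm high, behind the rail; loose, to be left alone. Point: its centre, half-way up.
- small_lid_mid (a point): flat translucent tub lid, 130 x 100 x 9 mm, lying beyond the right end of the dock; loose, to be left alone. Point: its centre, half-way up.

How it is judged:
On the way:
1. the timer lies flat against the rail, clear of both pockets (x of timer in the frame of blue_pocket between -0.005 and 0.005 m and angle between the x axis of timer and the x axis of blue_pocket, either way round below 0.1 rad and (y of timer in the frame of blue_pocket above 0.05 m or y of timer in the frame of blue_pocket below -0.05 m) and (y of timer in the frame of yellow_pocket above 0.05 m or y of timer in the frame of yellow_pocket below -0.05 m)), for 0.1 s.
At the end, for the whole second after the job is handed in: the timer lies flat on the worktop, at rest in the blue-marked pocket, within 4 mm of touching both the rail and the end stop and square to the rail within 0.06 rad (x of timer in the frame of blue_pocket between -0.004 and 0.004 m and y of timer in the frame of blue_pocket between -0.004 and 0.004 m and angle between the x axis of timer and the x axis of blue_pocket, either way round below 0.06 rad and height (world z) of timer below 0.004 m and angle between timer's own z axis and vertical below 0.05 rad and linear speed of timer below 0.01 m/s).
It fails at once if the timer is lifted more than 8 mm or tipped more than 0.2 rad (height (world z) of timer above 0.008 m or angle between timer's own z axis and vertical above 0.2 rad).
It fails at once if the red sauce cup is moved more than 15 mm (distance of red_sauce_cup_mid from where it was at the start of the episode above 0.015 m).
It fails at once if the tan sauce cup is moved more than 15 mm (distance of tan_sauce_cup_mid from where it was at the start of the episode above 0.015 m).
It fails at once if the salt shaker is moved more than 15 mm (distance of salt_shaker_mid from where it was at the start of the episode above 0.015 m).
It fails at once if the small lid is moved more than 15 mm (distance of small_lid_mid from where it was at the start of the episode above 0.015 m).
It also fails if it takes over 51 s, if anything falls off the work surface, if the arm or the gripper's body presses on something with over 40 N, if the wrist force passes 120 N, or if a joint passes its speed limit or range.

## Robot

A 6-joint arm with a two-finger parallel gripper is mounted at the origin on a cart in front of the work surface, level with it; the furniture and walls round the work are solid. World frame = base frame: x ahead of the robot, y to its left, z up, the work surface at z = 0. Lengths are in m, angles in rad, forces in N, time in s.
With the tool pointing down it reaches from about 0.3 to 0.775 m from the base axis. Payload 14.6 kg.
Tool frame: the origin (TCP) lies at the very end of the fingers, on their centre line; the grasp point (between the pads) lies 19 mm behind it; y points along the fingers, x is the direction in which the jaws open and shut, and the axes are right-handed (so a half turn about y gives the same grasp; the last joint's range is limited). The gripper opens to 94 mm and grips with 3 to 60 N. Pads are 16 mm wide; open, the fingers measure 119 mm over their backs; the gripper's body (75 mm by 177 mm) begins 78 mm behind the grasp point.
Start: joints at [-1.301, 0.3, 1.521, -0, 1.321, -0.067], TCP at [0.182, -0.519, 0.205] pointing down, gripper open.
Joint ranges: [-3.03, 3.03], [-0.79, 2.21], [0.23, 2.52], [-1.04, 4.18], [0, 3.07], [-2.55, 2.55]. Speed limits (rad/s): [2.22, 2.22, 2.57, 3.14, 3.14, 3.14].

## Interface

Orientations are given as [roll, pitch, yaw] about the fixed x, y, z axes, in that order (R = Rz(yaw) Ry(pitch) Rx(roll)).
In Python, from station import get_obs, cams, hand_in gives the robot as it stands. The module is installed in compiled form; this text tells all that it offers.
- The arm moves only by the tool step_arm, never from a script. Its argument "plan" is a list of rows, each an object with "grip": the closure, from -1 (fully open) to 1 (shut), so that 0 is half open; "slide": the shift along the tool's x, y, z in m, a list of three; "spin": the turn about the tool's y in degrees. A call has 1 to 20 rows; each row shifts and turns the commanded pose from where the row before left it, along the tool's axes as they then stand; what a row does not reach is not made up. A row lasts 1/12 s, in which the tool goes at most 41.7 mm and 7.16 degrees, less where a joint would pass 70% of its speed; a pose out of reach is approached as far as the arm can. A call is refused whole if a number of a shift passes 0.0417 or a number of a turn 7.16, either way. A call with a gripper value outside its range is refused whole. The fingers move at their own pace and stop on an object; "force" is the grip in N (left out, the last holds). Time passes only in rows, so rows that do not move let the fingers close. It gives the time, the measured TCP pose, the force and the opening at its end, in the units of the state.
- get_obs(): the state, without advancing time (a new reading comes with each control period).
- cams.camera(name): name is "side" or "top" or "wrist"; returns the picture (384x512x3 uint8, blue, green, red); there is no depth.
- cams.calibration(name): a dict with "K" (3x3 intrinsics, pixels), "T" (4x4, takes a point from camera to world coordinates). Camera axes: x right, y up, looking along -z (the intrinsics and any distortion apply to the point x, -y, -z); pixel columns grow to the right and rows downward; lengths in m; the calibration is good to about 2 mm. A picture is of the moment at which its call begins: read the wrist's pose just before it. calibration takes no time and is no camera call; for the wrist camera it gives the pose at the moment of the call.
- hand_in(): hands the job in, once; it reports no verdict.
The state is a dict: "time_s": time; "qpos": joint angles; "joint_vel": joint speeds; "tau": joint torques, N m; "ee_pos": TCP position; "eef_rot": TCP orientation; "force": force on the tool from outside, world axes, zero at the start; "moment": the same for the moment, N m; "grip_width": finger opening in m.
Only numpy, scipy, OpenCV 4.12 (cv2) and the standard library are available. Lean on these libraries where they do the work, as an engineer would, in place of code of your own. Each camera call takes 0.05 s, during which the arm holds its last target.

## Working session

There is one attempt and no reset: what is moved stays moved. The work goes in short steps, Python scripts to look and compute and a tool call to move; the robot and the scene stay as the last step left them, time stands still between calls to the robot, and variables do not carry over. Pictures are saved under pics/ and viewed, and the job is handed in when it is done.

Besides the shell and the picture viewer there is one more tool, called after ">>>" as name(argument=value, ...), one argument or row to a line, values as JSON. step_arm: Moves the arm, as the interface text tells. Its arguments: {"type":"object","properties":{"plan":{"type":"array","items":{"type":"object","properties":{"grip":{"type":"number"},"slide":{"type":"array","items":{"type":"number"}},"spin":{"type":"number"}}}},"force":{"type":"number"}},"required":["plan"]}

```bash
mkdir -p pics; python3 - <<'E'
from station import get_obs,cams
import cv2
o=get_obs();print(o)
for n in ("side","top"):
    c=cams.calibration(n);print(n,c)
    cv2.imwrite(f"pics/{n}0.png",cams.camera(n))
E
```

```text
{'time_s': 0.0, 'qpos': array([-1.30058580e+00,  3.00493710e-01,  1.52157304e+00, -2.40788342e-05,
        1.32068591e+00, -6.66266379e-02]), 'joint_vel': array([-0.00029863, -0.00068428,  0.0003777 ,  0.00114178, -0.00014522,
        0.0020131 ]), 'tau': array([-1.02736911e-03, -5.31805015e+01, -3.52732480e+01,  7.07761617e-02,
        2.43626320e-02, -1.29129930e-04]), 'ee_pos': array([ 0.18168574, -0.51885249,  0.20487733]), 'eef_rot': array([-1.57074237e+00,  1.15898804e-03, -1.23395316e+00]), 'force': array([0.31621622, 0.31131814, 0.29896903]), 'moment': array([-0.05283993, -0.00796326, -0.00596934]), 'grip_width': 0.09436616660817097}
side {'K': array([[387.2181458 ,   0.        , 254.25170808],
       [  0.        , 387.2181458 , 193.61772064],
       [  0.        ,   0.        ,   1.        ]]), 'T': array([[-0.80398435,  0.36179456, -0.47192568,  0.2249846 ],
       [-0.59461397, -0.4803356 ,  0.64475727,  0.5791488 ],
       [ 0.00658697,  0.79898836,  0.60131041,  0.59271792],
       [ 0.        ,  0.        ,  0.        ,  1.        ]])}
top {'K': array([[426.77408126,   0.        , 257.68120693],
       [  0.        , 426.77408126, 199.12400618],
       [  0.        ,   0.        ,   1.        ]]), 'T': array([[ 0.01784773,  0.97437737, -0.22421015,  0.37001326],
       [-0.99982725,  0.01622888, -0.00906109, -0.01602059],
       [-0.00519024,  0.22433314,  0.97449869,  1.27370028],
       [ 0.        ,  0.        ,  0.        ,  1.        ]])}
```

View pics/top0.png

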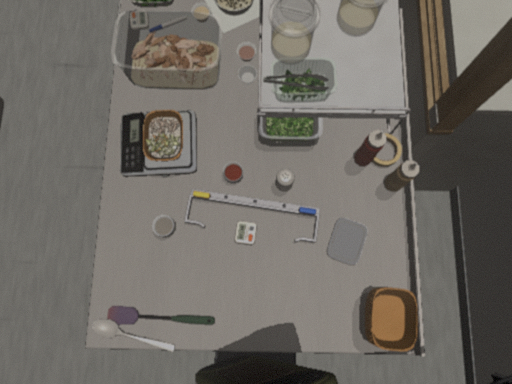

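View pics/side0.png

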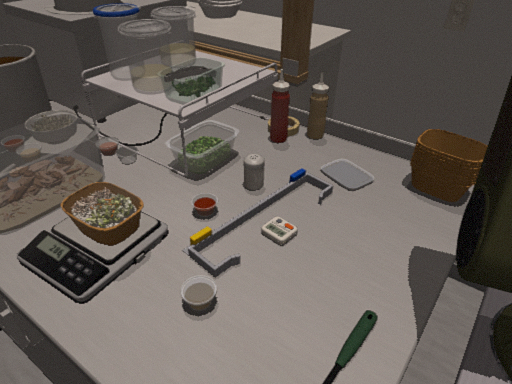

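```bash
python3 - <<'E'
import cv2
a=cv2.imread("pics/top0.png")[150:310,130:400]
cv2.imwrite("pics/top0c.png",cv2.resize(a,None,fx=2.96,fy=2.96,interpolation=cv2.INTER_CUBIC))
E
```

```text
(no output)
```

View pics/top0c.png

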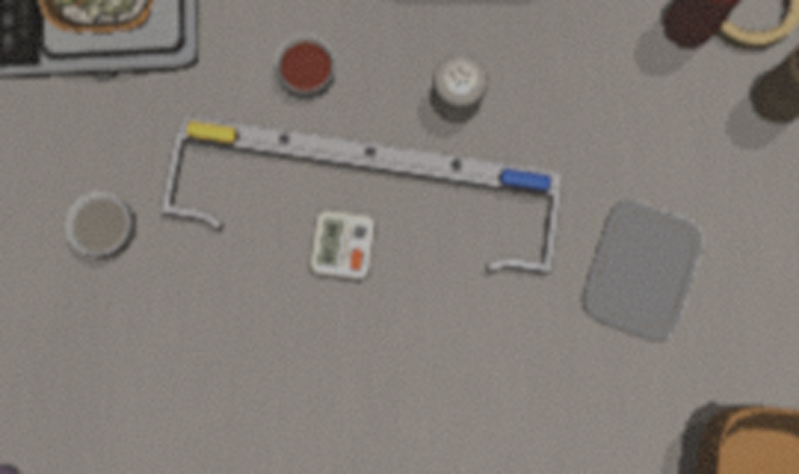

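Both views show the blue clip at the right end (dock y −), with the timer near top pixel (246,233). Next I'll enlarge for precision.

```bash
python3 - <<'E'
import cv2
a=cv2.imread("pics/top0.png")
def crop(im,x,y,w,h,f,name):
    c=cv2.resize(im[y:y+h,x:x+w],None,fx=f,fy=f,interpolation=cv2.INTER_CUBIC)
    for i in range(0,w,10): cv2.putText(c,str(x+i),(int((i+.5)*f),10),0,.35,(0,255,0),1); cv2.line(c,(int((i+.5)*f),12),(int((i+.5)*f),18),(0,255,0),1)
    for i in range(0,h,10): cv2.putText(c,str(y+i),(0,int((i+.5)*f)),0,.35,(0,255,0),1)
    cv2.imwrite(name,c)
crop(a,180,185,75,65,9,"pics/a1.png")
crop(a,250,190,75,60,9,"pics/a2.png")
s=cv2.imread("pics/side0.png")
crop(s,185,160,155,115,5,"pics/a3.png")
E
```

```text
(no output)
```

View pics/a1.png

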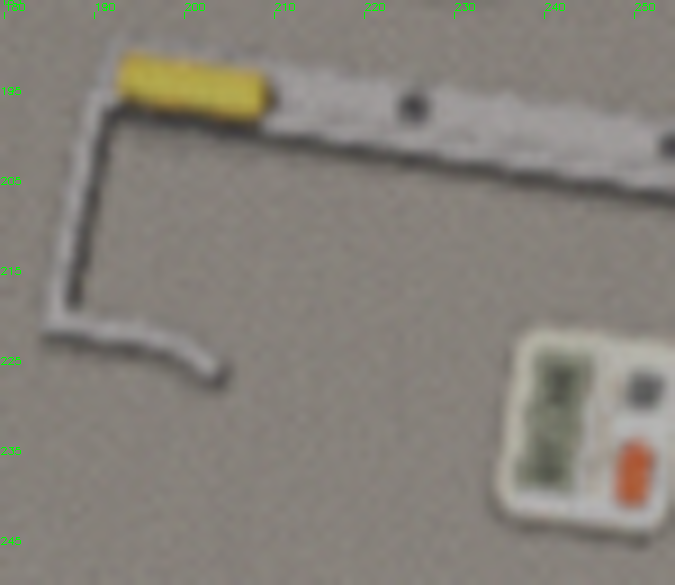

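View pics/a2.png

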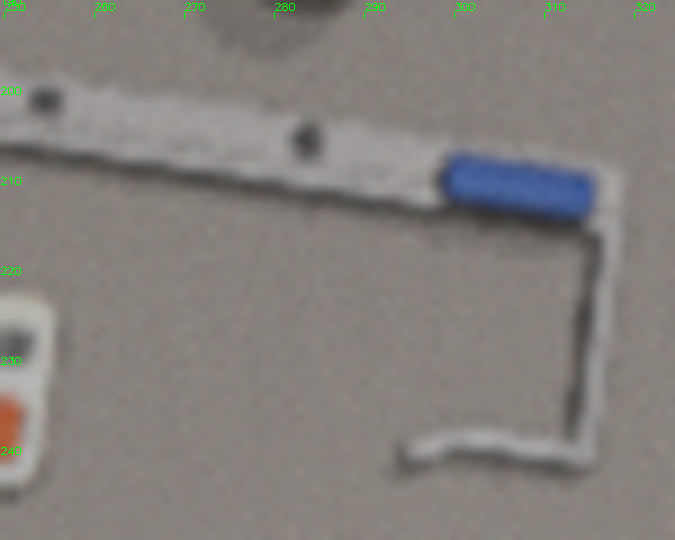

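View pics/a3.png

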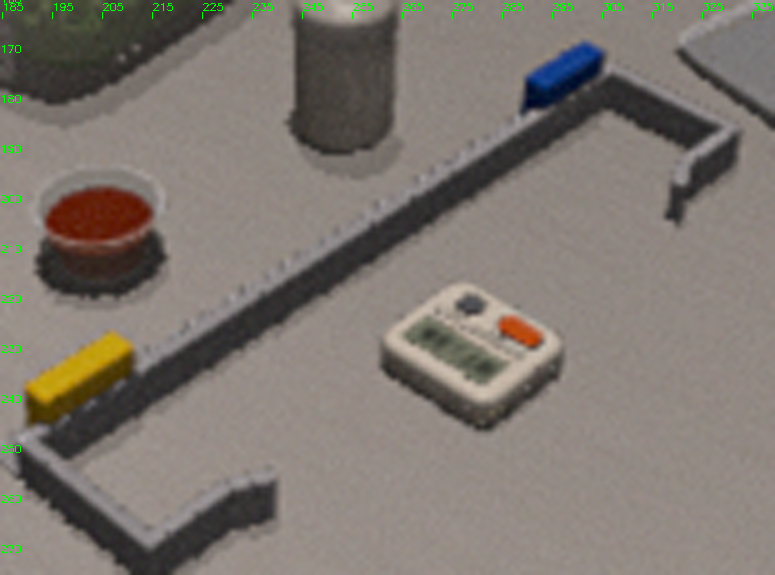

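```bash
cat > h.py <<'E'
import numpy as np,cv2
from scipy.optimize import least_squares
from station import get_obs,cams
def proj(c,P):
    P=np.atleast_2d(P);T=np.linalg.inv(c["T"]);q=P@T[:3,:3].T+T[:3,3]
    q=q*[1,-1,-1];u=q@c["K"].T;return u[:,:2]/u[:,2:]
def unproj(c,px,z):
    px=np.atleast_2d(px);d=np.c_[px,np.ones(len(px))]@np.linalg.inv(c["K"]).T*[1,-1,-1]
    d=d@c["T"][:3,:3].T;o=c["T"][:3,3];return o+d*((z-o[2])/d[:,2:])
def fr(p,P): # pose x,y,yaw
    P=np.atleast_2d(P).astype(float);c,s=np.cos(p[2]),np.sin(p[2])
    return np.c_[p[0]+c*P[:,0]-s*P[:,1],p[1]+s*P[:,0]+c*P[:,1],P[:,2]]
def inv(p,P):
    P=np.atleast_2d(P);c,s=np.cos(p[2]),np.sin(p[2]);d=P[:,:2]-np.array(p[:2])
    return np.c_[c*d[:,0]+s*d[:,1],-s*d[:,0]+c*d[:,1]]
DOCK=[[(0,.19),(0,-.19),(-.078,-.19)],[(0,.19),(-.078,.19)],[(-.07,-.19),(-.07,-.152),(-.087,-.134)],[(-.07,.19),(-.07,.152),(-.087,.134)]]
def draw(im,c,dock,timer,f,x,y,w,h,name,zs=(.024,0)):
    o=cv2.resize(im[y:y+h,x:x+w],None,fx=f,fy=f,interpolation=cv2.INTER_CUBIC)
    def pl(P,col):
        q=(proj(c,P)-[x,y]+.5)*f;cv2.polylines(o,[q.round().astype(np.int32)],False,col,1)
    for L in DOCK:
        for z,col in zip(zs,((0,255,0),(255,255,0))): pl(fr(dock,[(a,b,z) for a,b in L]),col)
    if timer is not None:
        B=[(.033,.03),(-.033,.03),(-.033,-.03),(.033,-.03),(.033,.03)]
        for z,col in ((.017,(0,0,255)),(0,(255,0,255))): pl(fr(timer,[(a,b,z) for a,b in B]),col)
    cv2.imwrite(name,o)
E
python3 - <<'E'
from h import *
ct=cams.calibration("top");cs=cams.calibration("side")
L=lambda p:np.array(p)/9-.5+[180,185]
R=lambda p:np.array(p)/9-.5+[250,190]
S=lambda p:np.array(p)/5-.5+[185,160]
rail=unproj(ct,np.r_[L([(300,132),(480,159),(670,186)]),R([(20,143),(220,176),(430,207)])],.024)
le=unproj(ct,L([(105,120),(68,300)]),.024); ri=unproj(ct,R([(600,240),(583,430)]),.024)
def res(p):
    return np.r_[inv(p,rail)[:,0],inv(p,le)[:,1]-.19,inv(p,ri)[:,1]+.19]
r=least_squares(res,[.55,0,0]);print(r.x,res(r.x)*1000)
tc=unproj(ct,np.r_[L([(521,327),(495,512),(663,533)]),R([(55,300)])],.017);print(tc)
tc=np.r_[tc]
print(tc.mean(0))
# side corners of timer top
t2=unproj(cs,S([(383,345),(465,285),(562,350),(485,415)]),.014);print(t2,t2.mean(0))
def tr(p):
    # order L: far-left, near-left, near-right, far-right
    return (fr(p,[(.033,.03,.017),(-.033,.03,.017),(-.033,-.03,.017),(.033,-.03,.017)])-tc)[:,:2].ravel()
t=least_squares(tr,[.5,0,0]).x;print(t,tr(t)*1000)
print("timer in dock",inv(r.x,[[*t[:2],0]]),t[2]-r.x[2])
np.save("dock.npy",r.x)
draw(cv2.imread("pics/top0.png"),ct,r.x,t,5,175,180,155,75,"pics/o1.png")
draw(cv2.imread("pics/side0.png"),cs,r.x,t,5,185,160,155,115,"pics/o2.png")
E
```

```text
[ 0.63753016  0.00699984 -0.14303835] [-0.13919403  0.3260546   1.31907347 -0.4115551  -0.90125751 -0.19312125
 -0.16362714  0.02319992  1.42982045 -1.28939376]
[[5.91600148e-01 5.50919967e-02 1.70000000e-02]
 [5.29863656e-01 6.18732913e-02 1.70000000e-02]
 [5.23904949e-01 6.57440177e-03 1.70000000e-02]
 [5.86470348e-01 5.44511640e-04 1.70000000e-02]]
[0.55795977 0.03102105 0.017     ]
[[ 0.59045142  0.0530159   0.014     ]
 [ 0.58417752 -0.00308905  0.014     ]
 [ 0.5250974   0.00805503  0.014     ]
 [ 0.52986615  0.06290243  0.014     ]] [0.55739812 0.03022108 0.014     ]
[ 0.55795977  0.03102105 -0.10176797] [ 2.23666103  2.42128768 -1.68537055  2.34509153 -1.82220723 -2.04558544
  1.27091675 -2.72079376]
timer in dock [[-0.08218202  0.01243305]] 0.041270375126071665
```

View pics/o1.png

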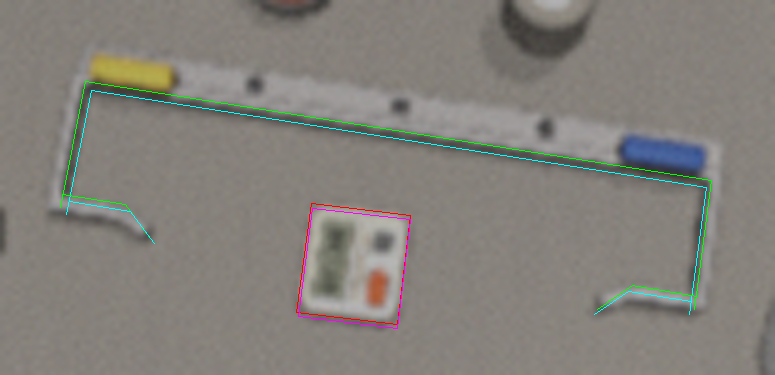

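View pics/o2.png

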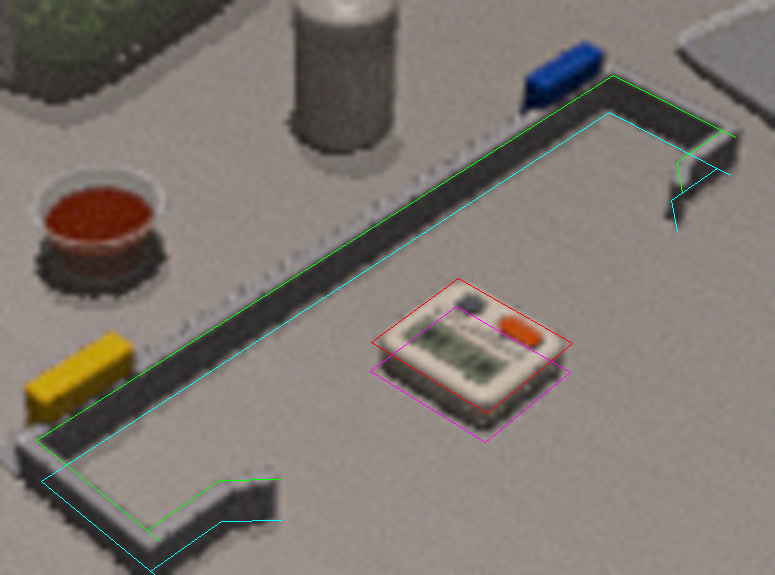

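Phase 1 starts from behind the timer: TCP to dock (-0.15, 0.012), jaws along dock y and about 22 mm open.

>>> step_arm(
  plan=[
    {"grip": 0.53,"slide": [-0.0266,0,0.0298],"spin": 0},
    {"grip": 0.53,"slide": [-0.0266,0,0.0298],"spin": 0},
    {"grip": 0.53,"slide": [-0.0266,0,0.0298],"spin": 0},
    {"grip": 0.53,"slide": [-0.0266,0,0.0298],"spin": 0},
    {"grip": 0.53,"slide": [-0.0266,0,0.0298],"spin": 0},
    {"grip": 0.53,"slide": [-0.0266,0,0.0298],"spin": 0},
    {"grip": 0.53,"slide": [-0.0266,0,0.0298],"spin": 0},
    {"grip": 0.53,"slide": [-0.0266,0,0.0298],"spin": 0},
    {"grip": 0.53,"slide": [-0.0266,0,0.0298],"spin": 0},
    {"grip": 0.53,"slide": [-0.0266,0,0.0298],"spin": 0},
    {"grip": 0.53,"slide": [-0.0266,0,0.0298],"spin": 0},
    {"grip": 0.53,"slide": [-0.0266,0,0.0298],"spin": 0},
    {"grip": 0.53,"slide": [-0.0266,0,0.0298],"spin": 0},
    {"grip": 0.53,"slide": [-0.0266,0,0.0298],"spin": 0},
    {"grip": 0.53,"slide": [-0.0266,0,0.0298],"spin": 0},
    {"grip": 0.53,"slide": [-0.0266,0,0.0298],"spin": 0},
    {"grip": 0.53,"slide": [0,0.03,0],"spin": 6.875},
    {"grip": 0.53,"slide": [0,0.03,0],"spin": 6.875},
    {"grip": 0.53,"slide": [0,0.03,0],"spin": 6.875},
    {"grip": 0.53,"slide": [0,0.03,0],"spin": 6.875},
  ],
)

```text
time_s: 1.77
ee_pos: [0.4908, 0.0405, 0.0839]
eef_rot: [-1.571, -0.0, -1.719]
force: [1.0, 0.5, 0.6]
grip_width: 0.022
```

```bash
python3 - <<'E'
from h import *
o=get_obs();d=np.load("dock.npy")
print(o["time_s"],o["ee_pos"],o["eef_rot"],o["grip_width"],o["qpos"],inv(d,[o["ee_pos"]]),o["eef_rot"][2]-d[2])
c=cams.calibration("wrist");im=cams.camera("wrist");cv2.imwrite("pics/w1.png",im);print(c)
im=cams.camera("top");cv2.imwrite("pics/t1.png",im)
E
```

```text
1.7667 [0.49079047 0.04048464 0.08393367] [-1.57100482e+00 -3.52127142e-05 -1.71923263e+00] 0.021957989146145187 [ 7.91385316e-03  3.15979243e-01  1.80776231e+00 -2.72399055e-06
  1.01806253e+00  1.72714792e+00] [[-0.15001441  0.01222494]] -1.5761942853878117
{'K': array([[284.71054412,   0.        , 258.50773998],
       [  0.        , 284.71054412, 193.39046285],
       [  0.        ,   0.        ,   1.        ]]), 'T': array([[-1.47334182e-01,  9.57882409e-01,  2.46483121e-01,
         5.61323668e-01],
       [-9.89086755e-01, -1.42642815e-01, -3.68838420e-02,
         2.93064534e-02],
       [-1.71337205e-04, -2.49227441e-01,  9.68444966e-01,
         2.62708560e-01],
       [ 0.00000000e+00,  0.00000000e+00,  0.00000000e+00,
         1.00000000e+00]])}
```

View pics/w1.png

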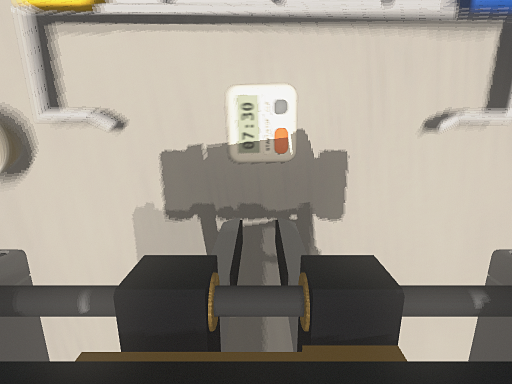

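The wrist view shows the timer at (262,123) and the rail almost horizontal across the top. The fingers sit behind the timer at about (260,235). I'll overlay the model to check it.

```bash
python3 - <<'E'
from h import *
d=np.load("dock.npy");c=cams.calibration("wrist")
draw(cv2.imread("pics/w1.png"),c,d,[.55796,.03102,-.1018],1.55,0,0,512,200,"pics/o3.png")
E
```

```text
(no output)
```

View pics/o3.png

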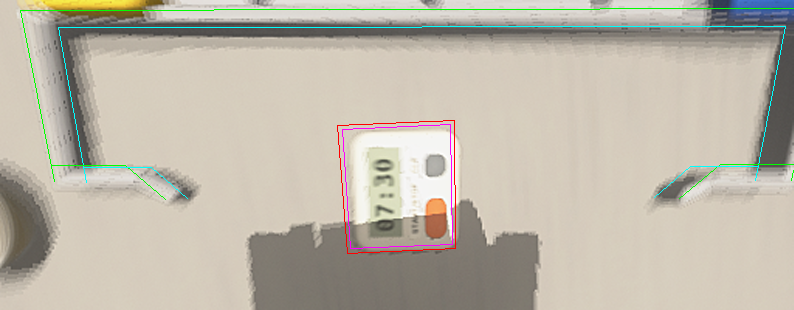

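>>> step_arm(
  plan=[
    {"grip": 0.53,"slide": [0,0.038,0],"spin": -0.3},
    {"grip": 0.53,"slide": [0,0.034,0],"spin": 0},
    {"grip": 0.53,"slide": [0,0.004,0],"spin": 0},
    {"grip": 0.53,"slide": [0,0,0.006],"spin": 0},
    {"grip": 0.53,"slide": [0,0,0.006],"spin": 0},
    {"grip": 0.53,"slide": [0,0,0.006],"spin": 0},
    {"grip": 0.53,"slide": [0,0,0.006],"spin": 0},
    {"grip": 0.53,"slide": [0,0,0.006],"spin": 0},
    {"grip": 0.53,"slide": [0,0,0.006],"spin": 0},
    {"grip": 0.53,"slide": [0,0,0.006],"spin": 0},
    {"grip": 0.53,"slide": [0,0,0.006],"spin": 0},
    {"grip": 0.53,"slide": [0,0,0.006],"spin": 0},
    {"grip": 0.53,"slide": [0,0,0],"spin": 0},
  ],
)

```text
time_s: 2.95
ee_pos: [0.5457, 0.0326, 0.0095]
eef_rot: [-1.57, 0.0, -1.709]
force: [0.2, 0.3, -0.4]
grip_width: 0.0221
```

```bash
python3 - <<'E'
from h import *
o=get_obs();d=np.load("dock.npy")
print(o["time_s"],o["ee_pos"],o["force"],inv(d,[o["ee_pos"]]),o["eef_rot"][2]-d[2])
im=cams.camera("wrist");cv2.imwrite("pics/w2.png",im)
c=cams.calibration("side");im=cams.camera("side")
p=inv(d,[o["ee_pos"]])[0]+[.041,-.002];w=fr(d,[[*p,0]])[0]
draw(im,c,d,[w[0],w[1],d[2]],5,185,160,155,115,"pics/s2.png")
E
```

```text
2.95 [0.54566255 0.03255343 0.00949176] [ 0.22656722  0.31076786 -0.41184401] [[-0.0945721  0.0121968]] -1.5658051167269262
```

View pics/w2.png

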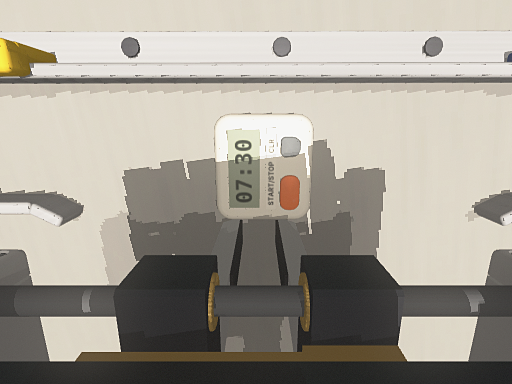

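View pics/s2.png

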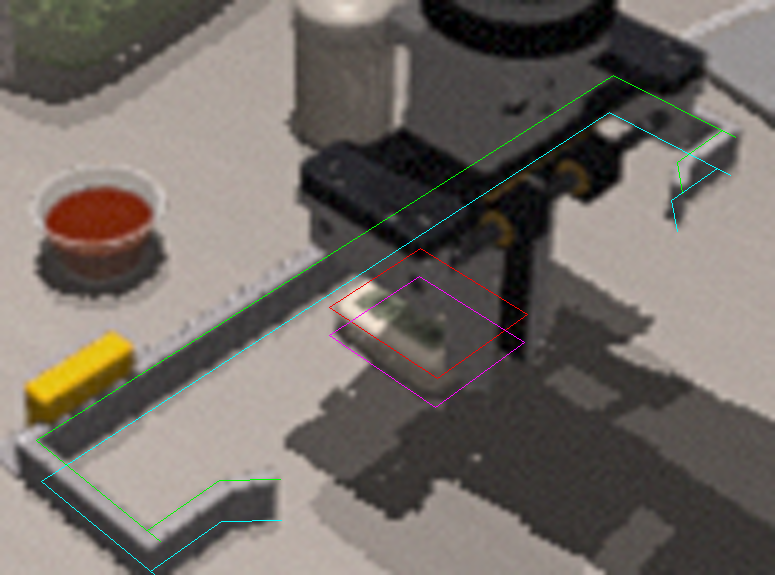

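Contact is good: the timer is square in the wrist view, with its far edge at row 114 and the rail foot at row 83. I'll keep pushing and then check the force.

>>> step_arm(
  plan=[
    {"grip": 0.53,"slide": [0,0,0.005],"spin": -0.3},
    {"grip": 0.53,"slide": [0,0,0.005],"spin": 0},
    {"grip": 0.53,"slide": [0,0,0.005],"spin": 0},
    {"grip": 0.53,"slide": [0,0,0.002],"spin": 0},
    {"grip": 0.53,"slide": [0,0,0],"spin": 0},
  ],
)

```text
time_s: 3.47
ee_pos: [0.5619, 0.0304, 0.0094]
eef_rot: [-1.571, 0.0, -1.704]
force: [0.0, -0.1, -0.3]
grip_width: 0.0221
```

>>> step_arm(
  plan=[
    {"grip": 0.53,"slide": [0,0,0.001],"spin": 0},
    {"grip": 0.53,"slide": [0,0,0.001],"spin": 0},
    {"grip": 0.53,"slide": [0,0,0],"spin": 0},
  ],
)

```text
time_s: 3.72
ee_pos: [0.5635, 0.0302, 0.0095]
eef_rot: [-1.571, 0.0, -1.703]
force: [-0.4, 0.5, -0.1]
grip_width: 0.0222
```

```bash
python3 - <<'E'
from h import *
o=get_obs();d=np.load("dock.npy")
print(o["time_s"],o["ee_pos"],o["force"],inv(d,[o["ee_pos"]]),o["eef_rot"][2]-d[2])
im=cams.camera("wrist");cv2.imwrite("pics/w3.png",cv2.resize(im[0:250,130:400],None,fx=2.9,fy=2.4))
E
```

```text
3.7167 [0.56349179 0.03020295 0.00945141] [-0.44210133  0.50484027 -0.11281928] [[-0.07658988  0.0124119 ]] -1.5604487040115036
```

View pics/w3.png

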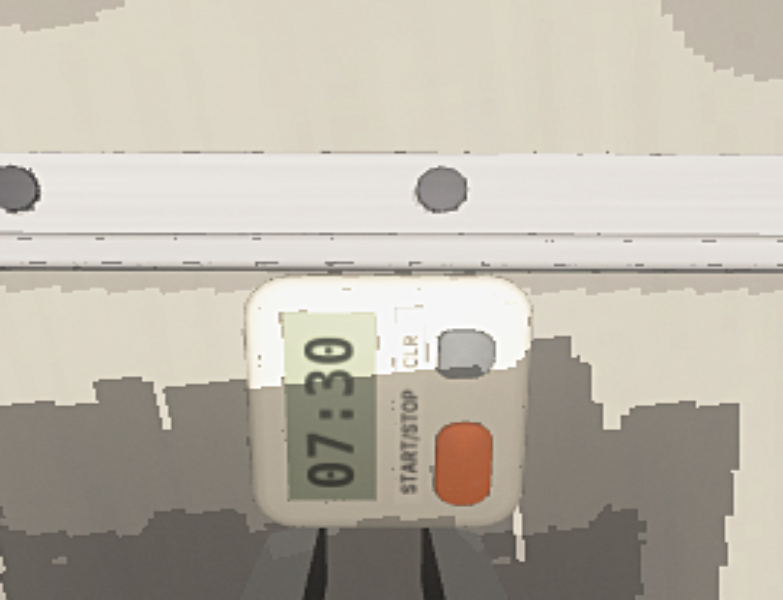

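Nearly touching: in the crop the rail edge is at row 270 and the timer's far edge at row 277. I'll continue in 1 mm rows.

>>> step_arm(
  plan=[
    {"grip": 0.53,"slide": [0,0,0.001],"spin": 0.2},
    {"grip": 0.53,"slide": [0,0,0.001],"spin": 0},
    {"grip": 0.53,"slide": [0,0,0],"spin": 0},
  ],
)

```text
time_s: 4.02
ee_pos: [0.5646, 0.03, 0.0093]
eef_rot: [-1.573, -0.0, -1.707]
force: [-5.9, 0.6, 4.5]
grip_width: 0.0222
```

>>> step_arm(
  plan=[
    {"grip": 0.53,"slide": [0,0,0.001],"spin": 0},
    {"grip": 0.53,"slide": [0,0,0.001],"spin": 0},
    {"grip": 0.53,"slide": [0,0,0],"spin": 0},
  ],
)

```text
time_s: 4.27
ee_pos: [0.5648, 0.03, 0.0092]
eef_rot: [-1.578, -0.001, -1.707]
force: [-20.5, 1.8, 14.7]
grip_width: 0.022
```

Firm contact (20 N). I'll back off, rise and check with the camera.

>>> step_arm(
  plan=[
    {"grip": 0.53,"slide": [0,0,-0.002],"spin": 0},
    {"grip": 0.53,"slide": [0,0,-0.004],"spin": 0},
    {"grip": 0.53,"slide": [0,0,-0.015],"spin": 0},
    {"grip": 0.53,"slide": [0,-0.03,-0.01],"spin": 0},
    {"grip": 0.53,"slide": [0,-0.03,0],"spin": 0},
    {"grip": 0.53,"slide": [0,0,0],"spin": 0},
    {"grip": 0.53,"slide": [0,0,0],"spin": 0},
  ],
)

```text
time_s: 4.85
ee_pos: [0.5376, 0.0339, 0.071]
eef_rot: [-1.567, 0.0, -1.707]
force: [0.1, 0.6, 0.2]
grip_width: 0.0218
```

```bash
python3 - <<'E'
from h import *
o=get_obs();d=np.load("dock.npy")
print(o["time_s"],o["ee_pos"],o["eef_rot"],o["force"],inv(d,[o["ee_pos"]]),o["eef_rot"][2]-d[2])
im=cams.camera("wrist");cv2.imwrite("pics/w4.png",cv2.resize(im[0:200,100:420],None,fx=2.5,fy=2.5))
c=cams.calibration("wrist")
# timer far/rail
E
```

```text
4.85 [0.53756697 0.03388201 0.07096806] [-1.56713404e+00  4.40008378e-04 -1.70693686e+00] [0.13119804 0.56182725 0.18386905] [[-0.1027744   0.01235777]] -1.5638985092343332
```

View pics/w4.png

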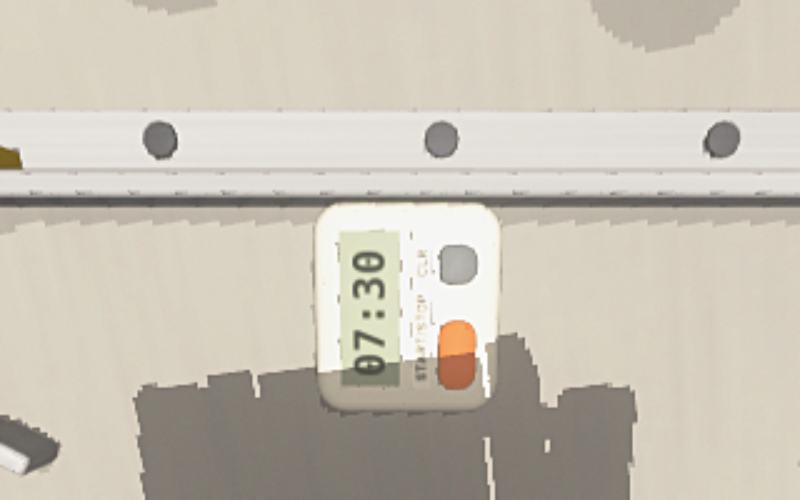

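The timer lies flush with the rail and square (far edge at crop row 205, same as the rail's edge), so stage 1 is done. Now to its left side, with the jaws turned to lie along dock x.

>>> step_arm(
  plan=[
    {"grip": 0.53,"slide": [-0.0167,0,0.0223],"spin": 0},
    {"grip": 0.53,"slide": [-0.0167,0,0.0223],"spin": 0},
    {"grip": 0.53,"slide": [-0.0167,0,0.0223],"spin": 0},
    {"grip": 0.53,"slide": [0,0,0],"spin": -6.9},
    {"grip": 0.53,"slide": [0,0,0],"spin": -6.9},
    {"grip": 0.53,"slide": [0,0,0],"spin": -6.9},
    {"grip": 0.53,"slide": [0,0,0],"spin": -6.9},
    {"grip": 0.53,"slide": [0,0,0],"spin": -6.9},
    {"grip": 0.53,"slide": [0,0,0],"spin": -6.9},
    {"grip": 0.53,"slide": [0,0,0],"spin": -6.9},
    {"grip": 0.53,"slide": [0,0,0],"spin": -6.9},
    {"grip": 0.53,"slide": [0,0,0],"spin": -6.9},
    {"grip": 0.53,"slide": [0,0,0],"spin": -6.9},
    {"grip": 0.53,"slide": [0,0,0],"spin": -6.9},
    {"grip": 0.53,"slide": [0,0,0],"spin": -6.9},
    {"grip": 0.53,"slide": [0,0,0],"spin": -6.9},
    {"grip": 0.53,"slide": [0,0,0],"spin": 0},
  ],
)

```text
time_s: 6.32
ee_pos: [0.6092, 0.0743, 0.0678]
eef_rot: [-1.571, 0.002, -0.136]
force: [-0.7, -0.2, 0.2]
grip_width: 0.0218
```

```bash
python3 - <<'E'
from h import *
o=get_obs();d=np.load("dock.npy")
print(o["time_s"],o["ee_pos"],o["eef_rot"],o["qpos"],inv(d,[o["ee_pos"]]),o["eef_rot"][2]-d[2])
im=cams.camera("wrist");cv2.imwrite("pics/w5.png",im)
E
```

```text
6.3167 [0.609209   0.07432543 0.06778871] [-1.57125423  0.00214351 -0.13562302] [ 6.17447555e-02  5.78691962e-01  1.45889150e+00 -3.21028213e-05
  1.10620088e+00  1.97381700e-01] [[-0.03762927  0.06260081]] 0.00741532870672551
```

View pics/w5.png

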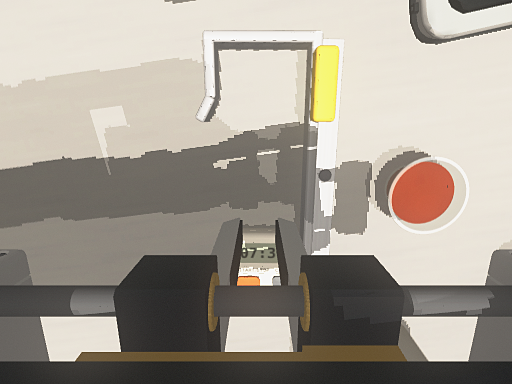

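```bash
python3 - <<'E'
from h import *
d=np.load("dock.npy");c=cams.calibration("wrist")
im=cv2.imread("pics/w5.png")
cv2.imwrite("pics/w5c.png",cv2.resize(im[200:300,200:360],None,fx=5,fy=5))
for px in [(245,226),(245,230),(258,228),(308,200),(303,200)]: print(px,inv(d,unproj(c,[px],.017)),inv(d,unproj(c,[px],.024)))
# tips
o=get_obs();y=o["eef_rot"][2];print(proj(c,[o["ee_pos"]]))
E
```

```text
(245, 226) [[-0.04983313  0.04608111]] [[-0.04945896  0.04875348]]
(245, 230) [[-0.04987559  0.04241566]] [[-0.04950012  0.04519968]]
(258, 228) [[-0.03867289  0.04426718]] [[-0.03863865  0.04699481]]
(308, 200) [[0.00322034 0.06931508]] [[0.00197853 0.07127977]]
(303, 200) [[-0.00096623  0.06931071]] [[-0.00208052  0.07127553]]
[[259.31012144 230.12911442]]
```

View pics/w5c.png

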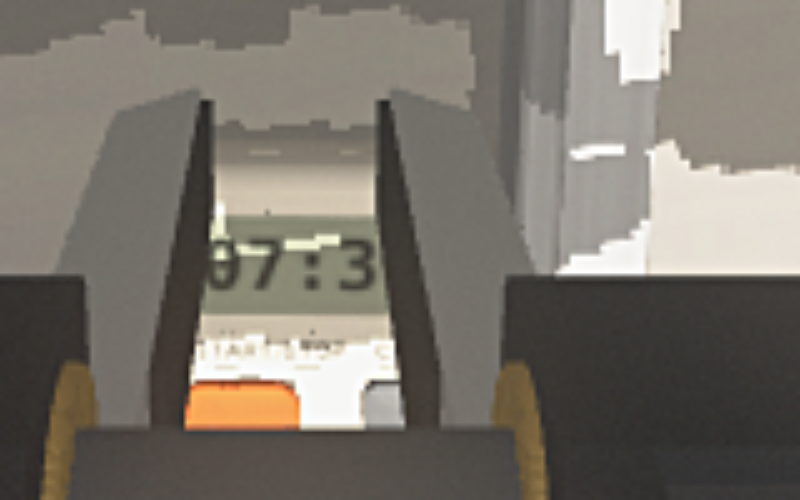

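The timer's left edge is at y≈0.041 and the finger faces are at 0.055. I'll descend and push along the rail, biased very slightly towards it.

>>> step_arm(
  plan=[
    {"grip": 0.53,"slide": [0,0.03,0],"spin": 0.3},
    {"grip": 0.53,"slide": [0,0.029,0],"spin": 0},
    {"grip": 0.53,"slide": [0,0,0],"spin": 0},
    {"grip": 0.53,"slide": [0.0001,0,-0.008],"spin": 0},
    {"grip": 0.53,"slide": [0.0001,0,-0.008],"spin": 0},
    {"grip": 0.53,"slide": [0.0001,0,-0.008],"spin": 0},
    {"grip": 0.53,"slide": [0.0001,0,-0.008],"spin": 0},
    {"grip": 0.53,"slide": [0.0001,0,-0.008],"spin": 0},
    {"grip": 0.53,"slide": [0.0001,0,-0.008],"spin": 0},
    {"grip": 0.53,"slide": [0.0001,0,-0.008],"spin": 0},
    {"grip": 0.53,"slide": [0.0001,0,-0.008],"spin": 0},
    {"grip": 0.53,"slide": [0.0001,0,-0.008],"spin": 0},
    {"grip": 0.53,"slide": [0.0001,0,-0.008],"spin": 0},
    {"grip": 0.53,"slide": [0,0,0],"spin": 0},
  ],
)

```text
time_s: 7.53
ee_pos: [0.5989, -0.0064, 0.0104]
eef_rot: [-1.571, 0.0, -0.148]
force: [0.4, 0.1, 0.1]
grip_width: 0.0222
```

```bash
python3 - <<'E'
from h import *
o=get_obs();d=np.load("dock.npy")
print(o["time_s"],o["ee_pos"],o["eef_rot"],o["force"],inv(d,[o["ee_pos"]]),o["eef_rot"][2]-d[2])
im=cams.camera("wrist");cv2.imwrite("pics/w6.png",im)
im=cams.camera("side");cv2.imwrite("pics/s6.png",cv2.resize(im[140:260,200:360],None,fx=5,fy=5))
im=cams.camera("top");cv2.imwrite("pics/t6.png",cv2.resize(im[180:260,180:330],None,fx=5,fy=5))
E
```

```text
7.5333 [ 0.59885551 -0.00638208  0.01039049] [-1.57101597e+00  1.97809896e-04 -1.47762952e-01] [0.38834228 0.06099636 0.09129678] [[-0.03637208 -0.01875837]] -0.004724603478853784
```

View pics/w6.png

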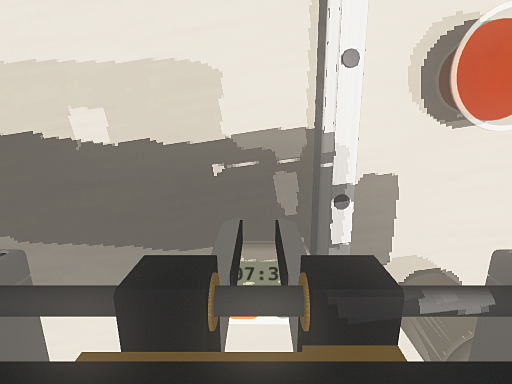

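View pics/s6.png

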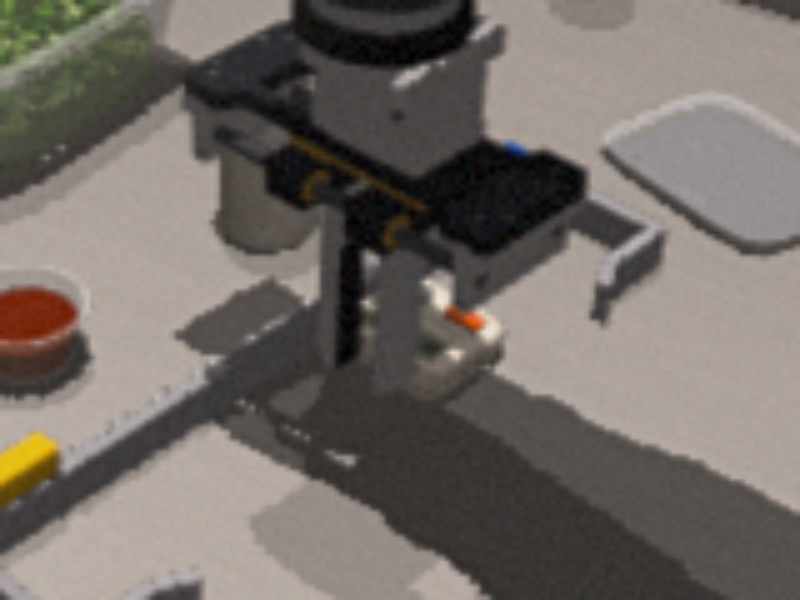

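View pics/t6.png

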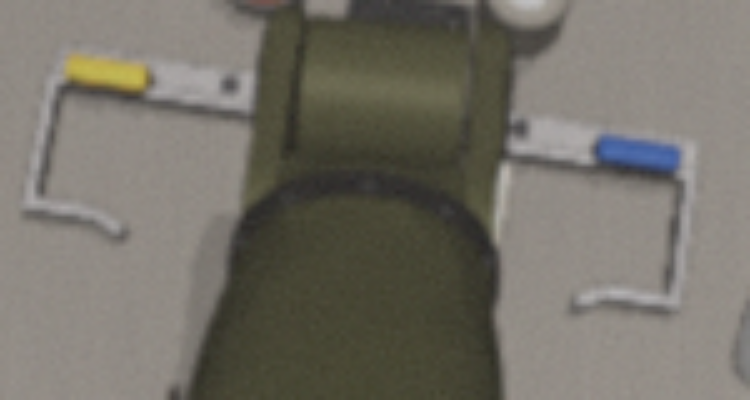

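The timer is moving along the rail and still looks flush. Continuing.

>>> step_arm(
  plan=[
    {"grip": 0.53,"slide": [0.0001,0,-0.008],"spin": -0.3},
    {"grip": 0.53,"slide": [0.0001,0,-0.008],"spin": 0},
    {"grip": 0.53,"slide": [0.0001,0,-0.008],"spin": 0},
    {"grip": 0.53,"slide": [0.0001,0,-0.008],"spin": 0},
    {"grip": 0.53,"slide": [0,0,0],"spin": 0},
  ],
)

```text
time_s: 8.1
ee_pos: [0.5947, -0.0383, 0.0104]
eef_rot: [-1.571, 0.0, -0.143]
force: [-0.2, -0.7, 0.3]
grip_width: 0.0221
```

```bash
python3 - <<'E'
from h import *
o=get_obs();d=np.load("dock.npy")
print(o["time_s"],o["ee_pos"],o["eef_rot"],o["force"],inv(d,[o["ee_pos"]]),o["eef_rot"][2]-d[2])
im=cams.camera("side");cv2.imwrite("pics/s7.png",cv2.resize(im[140:240,230:370],None,fx=5.7,fy=5.7,interpolation=cv2.INTER_CUBIC))
im=cams.camera("wrist");cv2.imwrite("pics/w7.png",cv2.resize(im[200:300,200:360],None,fx=5,fy=5))
E
```

```text
8.1 [ 0.59469529 -0.03830326  0.01042912] [-1.57099489e+00  8.91669957e-05 -1.42829003e-01] [-0.2016561  -0.68318093  0.33428487] [[-0.03593941 -0.05094659]] 0.00020934519484033798
```

View pics/s7.png

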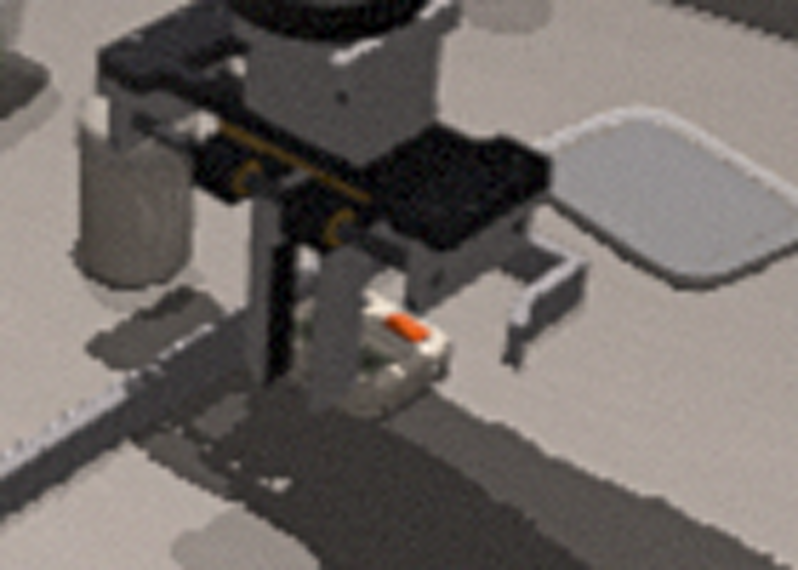

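View pics/w7.png

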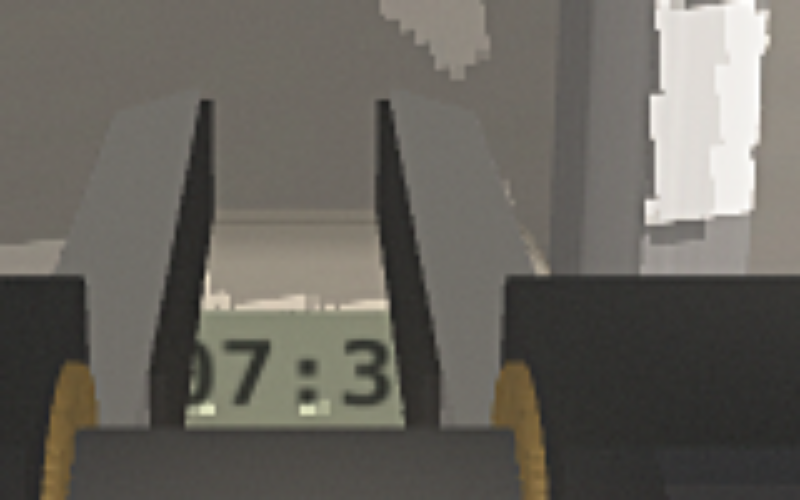

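Square to the tips and against the rail. Pushing on into the pocket mouth.

>>> step_arm(
  plan=[
    {"grip": 0.53,"slide": [0.0001,0,-0.006],"spin": 0},
    {"grip": 0.53,"slide": [0.0001,0,-0.006],"spin": 0},
    {"grip": 0.53,"slide": [0.0001,0,-0.006],"spin": 0},
    {"grip": 0.53,"slide": [0.0001,0,-0.006],"spin": 0},
    {"grip": 0.53,"slide": [0.0001,0,-0.006],"spin": 0},
    {"grip": 0.53,"slide": [0.0001,0,-0.006],"spin": 0},
    {"grip": 0.53,"slide": [0,0,0],"spin": 0},
  ],
)

```text
time_s: 8.78
ee_pos: [0.5903, -0.0736, 0.0104]
eef_rot: [-1.571, -0.0, -0.142]
force: [-0.1, 0.1, -0.5]
grip_width: 0.0222
```

>>> step_arm(
  plan=[
    {"grip": 0.53,"slide": [0.0001,0,-0.006],"spin": 0},
    {"grip": 0.53,"slide": [0.0001,0,-0.006],"spin": 0},
    {"grip": 0.53,"slide": [0.0001,0,-0.006],"spin": 0},
    {"grip": 0.53,"slide": [0,0,0],"spin": 0},
  ],
)

```text
time_s: 9.12
ee_pos: [0.588, -0.0913, 0.0104]
eef_rot: [-1.571, 0.0, -0.142]
force: [-0.8, -0.9, 0.4]
grip_width: 0.0218
```

```bash
python3 - <<'E'
from h import *
o=get_obs();d=np.load("dock.npy")
print(o["time_s"],o["ee_pos"],o["eef_rot"],o["force"],inv(d,[o["ee_pos"]]),o["eef_rot"][2]-d[2])
im=cams.camera("side");cv2.imwrite("pics/s8.png",cv2.resize(im[140:240,230:370],None,fx=5.7,fy=5.7,interpolation=cv2.INTER_CUBIC))
E
```

```text
9.1167 [ 0.58803069 -0.09132622  0.01039865] [-1.57098656e+00  3.72275329e-05 -1.42231085e-01] [-0.83228535 -0.94070564  0.41010557] [[-0.03497748 -0.1043781 ]] 0.0008072635432860298
```

View pics/s8.png

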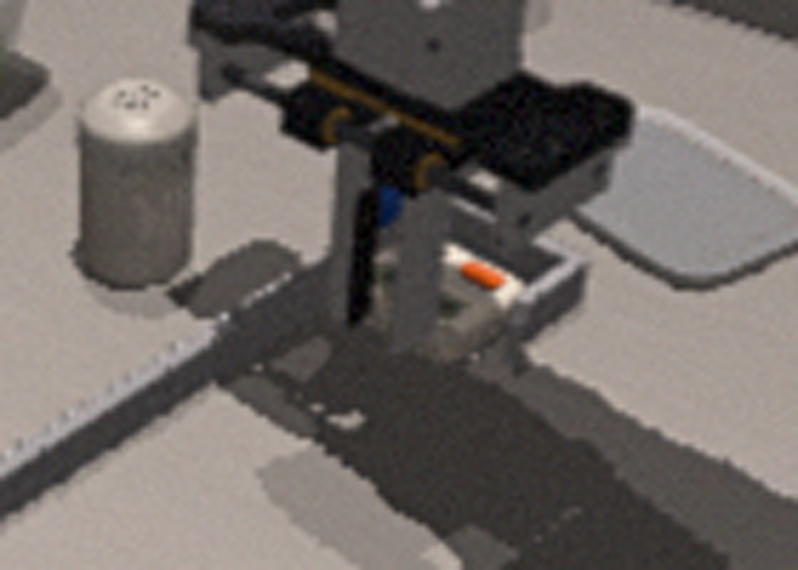

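The timer has entered the pocket mouth freely, with about 18 mm to go.

>>> step_arm(
  plan=[
    {"grip": 0.53,"slide": [0,0,-0.004],"spin": 0},
    {"grip": 0.53,"slide": [0,0,-0.004],"spin": 0},
    {"grip": 0.53,"slide": [0,0,-0.003],"spin": 0},
    {"grip": 0.53,"slide": [0,0,-0.002],"spin": 0},
    {"grip": 0.53,"slide": [0,0,0],"spin": 0},
  ],
)

```text
time_s: 9.58
ee_pos: [0.5863, -0.1035, 0.0105]
eef_rot: [-1.571, -0.0, -0.142]
force: [-0.1, -0.2, -0.3]
grip_width: 0.0217
```

>>> step_arm(
  plan=[
    {"grip": 0.53,"slide": [0,0,-0.001],"spin": 0},
    {"grip": 0.53,"slide": [0,0,-0.001],"spin": 0},
    {"grip": 0.53,"slide": [0,0,0],"spin": 0},
  ],
)

```text
time_s: 9.83
ee_pos: [0.5861, -0.1051, 0.0105]
eef_rot: [-1.571, -0.0, -0.141]
force: [-0.7, 0.3, 0.9]
grip_width: 0.0217
```

>>> step_arm(
  plan=[
    {"grip": 0.53,"slide": [0,0,-0.001],"spin": 0},
    {"grip": 0.53,"slide": [0,0,-0.001],"spin": 0},
    {"grip": 0.53,"slide": [0,0,0],"spin": 0},
  ],
)

```text
time_s: 10.08
ee_pos: [0.5858, -0.1071, 0.0105]
eef_rot: [-1.571, -0.0, -0.141]
force: [0.0, -0.2, -0.7]
grip_width: 0.022
```

>>> step_arm(
  plan=[
    {"grip": 0.53,"slide": [0,0,-0.001],"spin": 0},
    {"grip": 0.53,"slide": [0,0,-0.001],"spin": 0},
    {"grip": 0.53,"slide": [0,0,0],"spin": 0},
  ],
)

```text
time_s: 10.33
ee_pos: [0.5854, -0.1085, 0.0104]
eef_rot: [-1.57, 0.001, -0.141]
force: [0.0, 4.0, 1.2]
grip_width: 0.0222
```

>>> step_arm(
  plan=[
    {"grip": 0.53,"slide": [0,0,-0.001],"spin": 0},
    {"grip": 0.53,"slide": [0,0,-0.001],"spin": 0},
    {"grip": 0.53,"slide": [0,0,0],"spin": 0},
  ],
)

```text
time_s: 10.58
ee_pos: [0.5853, -0.1087, 0.0105]
eef_rot: [-1.567, 0.001, -0.141]
force: [0.6, 16.6, 2.9]
grip_width: 0.0224
```

```bash
python3 - <<'E'
from h import *
o=get_obs();d=np.load("dock.npy")
print(o["time_s"],o["force"],inv(d,[o["ee_pos"]]),o["eef_rot"][2]-d[2])
E
```

```text
10.5833 [ 0.5756592  16.59980634  2.89626972] [[-0.03520166 -0.12198936]] 0.0018682905485363777
```

Home against the stop at the expected position (16.6 N). I'll retract and look from the near side.

>>> step_arm(
  plan=[
    {"grip": 0.53,"slide": [0,0,0.003],"spin": 0},
    {"grip": 0.53,"slide": [0,0,0.01],"spin": 0},
    {"grip": 0.53,"slide": [0,-0.04,0.005],"spin": 0},
    {"grip": 0.53,"slide": [0,-0.04,0],"spin": 0},
    {"grip": 0.53,"slide": [-0.035,0,-0.0143],"spin": 0},
    {"grip": 0.53,"slide": [-0.035,0,-0.0143],"spin": 0},
    {"grip": 0.53,"slide": [-0.035,0,-0.0143],"spin": 0},
    {"grip": 0.53,"slide": [0,0,0],"spin": 7},
    {"grip": 0.53,"slide": [0,0,0],"spin": 7},
    {"grip": 0.53,"slide": [0,0,0],"spin": 7},
    {"grip": 0.53,"slide": [0,0,0],"spin": 7},
    {"grip": 0.53,"slide": [0,0,0],"spin": 7},
    {"grip": 0.53,"slide": [0,0,0],"spin": 7},
    {"grip": 0.53,"slide": [0,0,0],"spin": 7},
    {"grip": 0.53,"slide": [0,0,0],"spin": 7},
    {"grip": 0.53,"slide": [0,0,0],"spin": 7},
    {"grip": 0.53,"slide": [0,0,0],"spin": 7},
    {"grip": 0.53,"slide": [0,0,0],"spin": 7},
    {"grip": 0.53,"slide": [0,0,0],"spin": 7},
    {"grip": 0.53,"slide": [0,0,0],"spin": 6},
    {"grip": 0.53,"slide": [0,0,0],"spin": 0},
  ],
)

```text
schema error: expected 1 to 20 rows
```

```bash
python3 - <<'E'
from h import *
o=get_obs();d=np.load("dock.npy")
print(o["time_s"],o["ee_pos"],o["eef_rot"],inv(d,[o["ee_pos"]]),o["eef_rot"][2]-d[2])
im=cams.camera("wrist");cv2.imwrite("pics/w9.png",cv2.resize(im[0:230,120:420],None,fx=2.6,fy=2.6,interpolation=cv2.INTER_CUBIC))
im=cams.camera("side");cv2.imwrite("pics/s9.png",cv2.resize(im[140:240,230:370],None,fx=5.7,fy=5.7,interpolation=cv2.INTER_CUBIC))
E
```

```text
10.5833 [ 0.58529829 -0.10872567  0.01045578] [-1.56745457e+00  7.11302447e-04 -1.41170058e-01] [[-0.03520166 -0.12198936]] 0.0018682905485363777
```

View pics/w9.png

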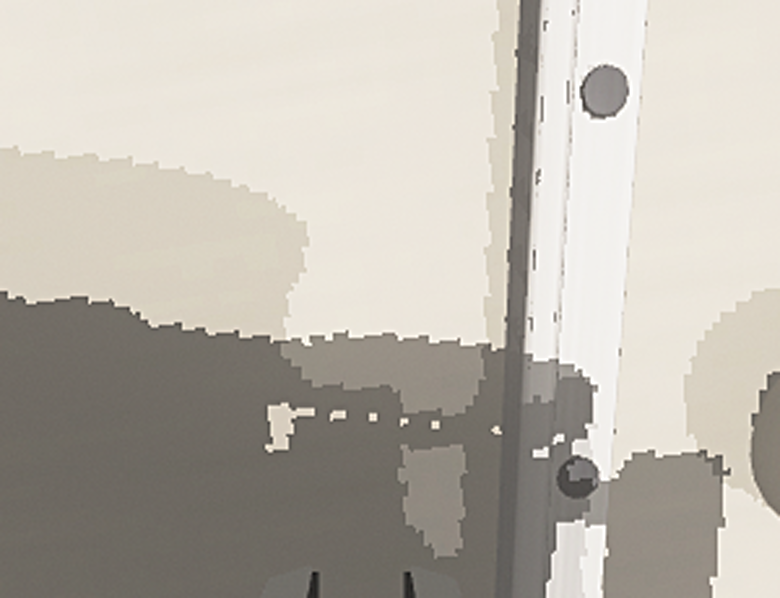

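View pics/s9.png

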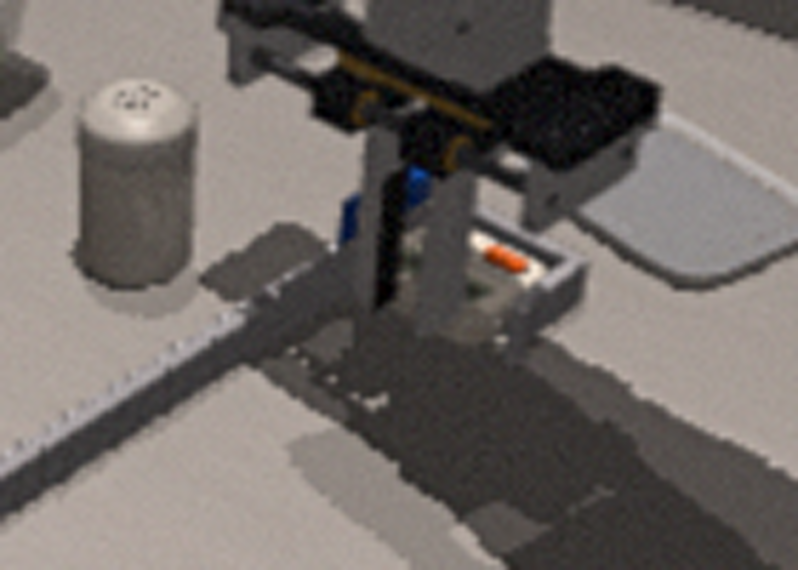

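That call was refused because it had 21 rows, so nothing moved. Repeating it with 20.

>>> step_arm(
  plan=[
    {"grip": 0.53,"slide": [0,0,0.003],"spin": 0},
    {"grip": 0.53,"slide": [0,0,0.01],"spin": 0},
    {"grip": 0.53,"slide": [0,-0.04,0.005],"spin": 0},
    {"grip": 0.53,"slide": [0,-0.04,0],"spin": 0},
    {"grip": 0.53,"slide": [-0.035,0,-0.0143],"spin": 0},
    {"grip": 0.53,"slide": [-0.035,0,-0.0143],"spin": 0},
    {"grip": 0.53,"slide": [-0.035,0,-0.0143],"spin": 0},
    {"grip": 0.53,"slide": [0,0,0],"spin": 7},
    {"grip": 0.53,"slide": [0,0,0],"spin": 7},
    {"grip": 0.53,"slide": [0,0,0],"spin": 7},
    {"grip": 0.53,"slide": [0,0,0],"spin": 7},
    {"grip": 0.53,"slide": [0,0,0],"spin": 7},
    {"grip": 0.53,"slide": [0,0,0],"spin": 7},
    {"grip": 0.53,"slide": [0,0,0],"spin": 7},
    {"grip": 0.53,"slide": [0,0,0],"spin": 7},
    {"grip": 0.53,"slide": [0,0,0],"spin": 7},
    {"grip": 0.53,"slide": [0,0,0],"spin": 7},
    {"grip": 0.53,"slide": [0,0,0],"spin": 7},
    {"grip": 0.53,"slide": [0,0,0],"spin": 7},
    {"grip": 0.53,"slide": [0,0,0],"spin": 6},
  ],
)

```text
time_s: 12.35
ee_pos: [0.4778, -0.1206, 0.0905]
eef_rot: [-1.571, -0.0, -1.719]
force: [-0.1, -1.3, -0.7]
grip_width: 0.022
```

```bash
python3 - <<'E'
from h import *
o=get_obs();d=np.load("dock.npy")
cams.camera("top");cams.camera("top")
print(o["time_s"],o["ee_pos"],o["eef_rot"],inv(d,[o["ee_pos"]]),o["eef_rot"][2]-d[2])
im=cams.camera("wrist");cv2.imwrite("pics/w10.png",cv2.resize(im[0:230,120:420],None,fx=2.6,fy=2.6,interpolation=cv2.INTER_CUBIC))
im=cams.camera("side");cv2.imwrite("pics/s10.png",cv2.resize(im[140:240,230:370],None,fx=5.7,fy=5.7,interpolation=cv2.INTER_CUBIC))
E
```

```text
12.35 [ 0.47784583 -0.12060294  0.09050739] [-1.57065573e+00 -2.54707805e-04 -1.71859324e+00] [[-0.13986363 -0.1490628 ]] -1.5755548910427992
```

View pics/w10.png

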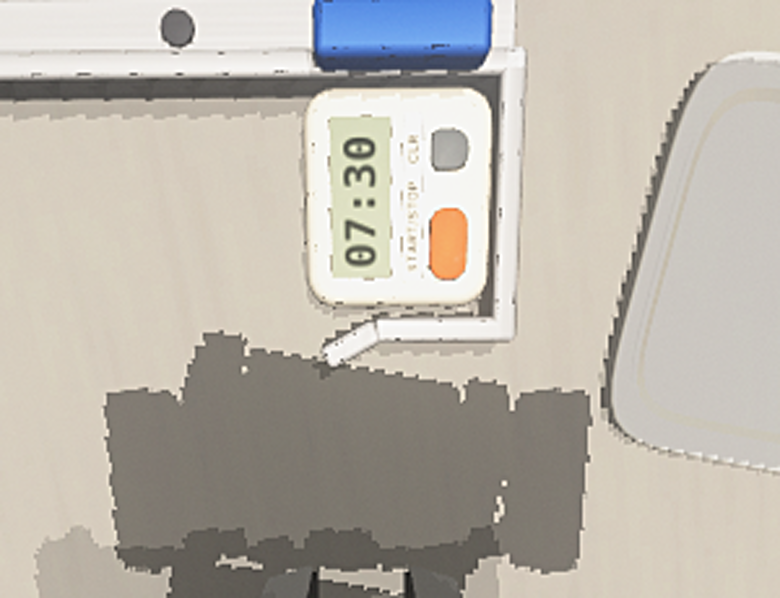

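View pics/s10.png

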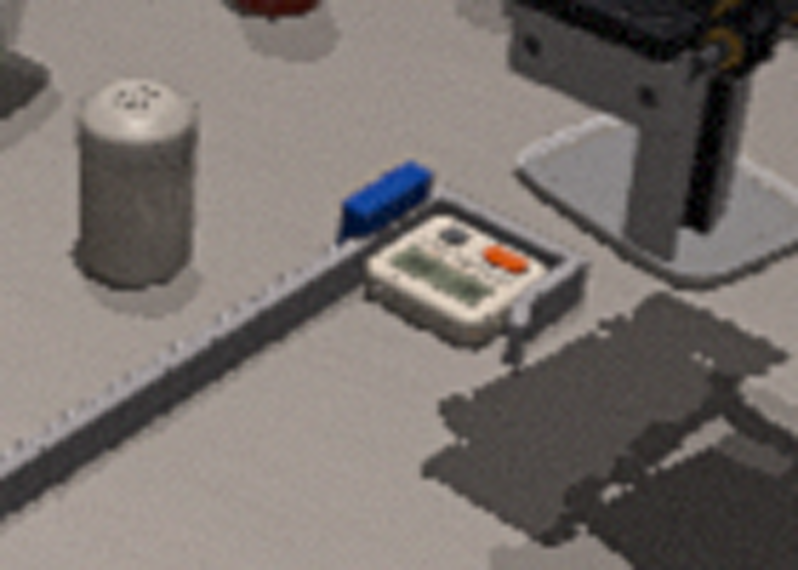

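Timer is in the blue pocket, square to the walls in this view (edges at columns 305/492, rows 88/305). I'll measure the gaps to the rail and stop.

```bash
python3 - <<'E'
from h import *
d=np.load("dock.npy");c=cams.calibration("wrist")
im=cams.camera("wrist")
cv2.imwrite("pics/w11.png",cv2.resize(im[15:75,230:330],None,fx=8,fy=8,interpolation=cv2.INTER_CUBIC))
cv2.imwrite("pics/w12.png",cv2.resize(im[75:135,230:330],None,fx=8,fy=8,interpolation=cv2.INTER_CUBIC))
E
```

```text
(no output)
```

View pics/w11.png

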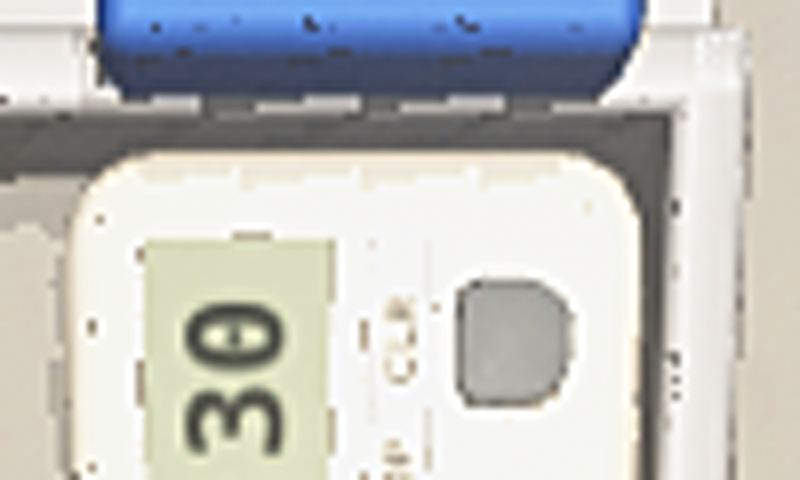

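View pics/w12.png

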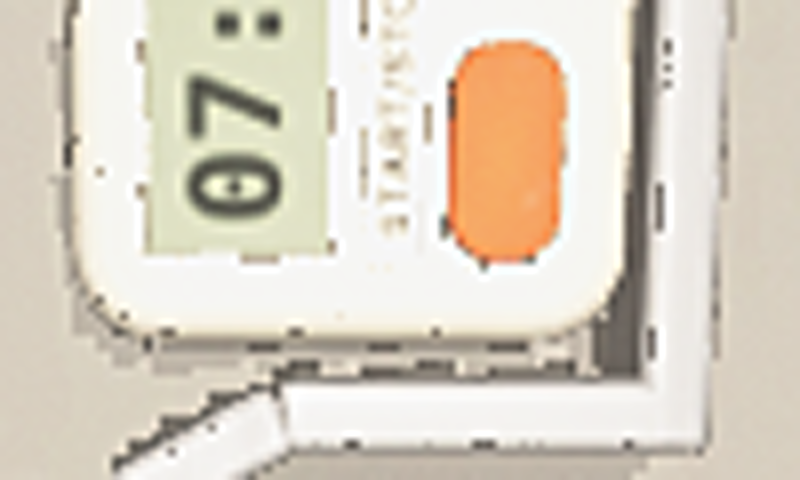

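```bash
python3 - <<'E'
from h import *
d=np.load("dock.npy");c=cams.calibration("wrist")
d[2]=-.140
f=lambda px,z:inv(d,unproj(c,[px],z))[0]*1000
print("rail",f((273,28.25),.024),"lip",f((285,122.25),.024),"stop",f((313,52),.024))
for z in (.012,.015,.017):
    print(z,"far",f((273,33.5),z),"near",f((285,117),z),"right",f((309.5,52),z),"left",f((238.9,52),z))
E
```

```text
rail [ 8.64849496e-04 -1.60187770e+02] lip [ -70.56637433 -171.31201591] stop [ -16.74423046 -192.00146242]
0.012 far [  -0.47049725 -160.78526244] near [ -66.19832688 -172.27856313] right [ -14.19673552 -191.19984605] left [ -14.36052973 -132.78385138]
0.015 far [  -1.26935653 -160.6500986 ] near [ -66.23078858 -172.00938546] right [ -14.83554455 -190.71004303] left [ -14.99742888 -132.97518871]
0.017 far [  -1.80192938 -160.55998936] near [ -66.25242972 -171.82993368] right [ -15.26141723 -190.38350769] left [ -15.42202832 -133.10274693]
```

The gaps come out at about 1 mm to the rail and 1 mm to the stop, both within tolerance. Handing in.

```bash
python3 -c "
from station import hand_in
print(hand_in())"
```

```text
the job is handed in; nothing more can be done
None
```

I pushed the timer flat against the rail at about y = +11 mm, between the pockets. I then slid it along the rail into the blue-clip pocket until it met the end stop, and handed in after about 13 s.

- **Rail contact:** the force reached 20 N at the rail, and the wrist picture showed the timer flush and square there.
- **Final fit:** the force reached 16.6 N at the end stop. The last wrist picture puts the timer about 1 mm from the rail and about 1 mm from the stop. It looked square to both walls by eye, and flat on the worktop.
- **Other objects:** the shaker and the lid looked undisturbed in the last pictures. I did not measure their positions at the end, nor those of the two cups.

**What disagreed:**
- My overlay on an early wrist picture was up to about 14 mm off near the image edges, probably from lens distortion or arm motion. I relied on the top camera for the dock's position instead.
- The dock's angle differed by about 0.004 rad between views, and the rail met the fingers about 1 mm nearer than my model said.
- One move call was refused for having 21 rows. Nothing moved, and I repeated it with 20.

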